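# Line up the rectangular punch over its die and hold it there

### The job

Take the flat rectangular punch out of the wooden rack, carry it over the tray to the die set, and hold it upright and lined up with the rectangular opening, centred and turned to match, about 5 mm above it, so that I can slide the sheet metal in underneath. The punch must not touch the die set, and everything else on the desk stays where it is. Finish while still holding the punch there: do not lower it in and do not let go.

Things in the scene. Friction and masses are not known exactly. Their poses are not given: they have to be found in the camera images.
- punch_rect_center (a point): Steel punch, 80 mm tall, standing upright in one of the rack's pockets; flat rectangular cross-section 32 x 14 mm (the only one that is oblong), bevelled head. This point is its centre, 40 mm above its foot; z is up along the punch, x along the 32 mm side, y along the 14 mm side. About 0.14 to 0.28 kg.
- punch_rect_foot (a point): Centre of the flat lower end (foot) of the rectangular punch; axes as for its centre.
- punch_square_center (a point): Steel punch, 80 mm tall, standing upright in one of the rack's pockets; square cross-section 22 x 22 mm. Point at its centre, 40 mm above its foot. Not needed: leave it standing.
- punch_round_center (a point): Steel punch, 80 mm tall, standing upright in one of the rack's pockets; round, 22 mm diameter. Point at its centre, 40 mm above its foot. Not needed: leave it standing.
- punch_rack: Fixed wooden block 56 x 220 x 24 mm, three square pockets 38 mm wide, 16 mm deep at y = -70, 0, +70 mm of its frame; which punch stands in which varies. Origin: centre of its underside on the desk; a standing punch's foot is 8 mm above the desk. The rectangular punch's 32 mm side lies roughly along the rack's x; 40 mm or more is free between its wide sides and the next punch.
- die_rect_mouth (a point): Steel die block 56 x 56 x 22 mm fixed on the die set's base, with one straight-through rectangular opening of 35 x 17 mm. This point is the centre of the opening in the top face, 36 mm above the desk; x along the 35 mm side, y along the 17 mm side, z up. A low slot for sheet metal runs through the die along x, lower down.
- die_square_mouth (a point): Steel die block 56 x 56 x 22 mm fixed on the die set's base, with one straight-through square opening of 25 mm. Point at the centre of the opening in the top face. Not the target.
- die_round_mouth (a point): Steel die block 56 x 56 x 22 mm fixed on the die set's base, with one straight-through round opening of 25 mm diameter. Point at the centre of the opening in the top face. Not the target.
- die_base: Fixed grey base plate of the die set, 78 x 230 x 14 mm, carrying the three dies in a row along its y at -70, 0 and +70 mm in varying order. Origin at the centre of its underside.
- wood_tray: Loose pale wooden tray, 156 mm (its x) by 215 mm (its y), 46 mm high, lying between the rack and the die set; origin at the centre of its underside. Obstacle: carry over it.
- spool_a: Thread spool, 26 mm diameter, 35 mm tall, standing loose in the tray; its top is 41 mm above the desk. Origin at the centre of its underside.
- spool_b: Thread spool, 30 mm diameter, 32 mm tall, standing loose in the tray. Origin at the centre of its underside.
- tub: White square tub 72 x 72 x 55 mm, standing loose behind the rack. Origin at the centre of its underside.
- hammer: Small hammer, 60 x 196 x 23 mm, lying near the desk's front edge; origin at its middle on the desk.
- glue: Glue tube 27 x 98 x 19 mm, lying near the desk's front edge; origin at its middle on the desk.
- tape_roll: Roll of tape, 96 mm diameter, 25 mm high, lying behind the die set; origin at the centre of its underside.
- ring_magnifier: Fixed black ring magnifier behind the tray (this origin is at its foot mount). Its solid round head stands upright at x 0.56 to 0.63, y -0.06 to 0.10 and up to about 0.18 above the desk, its neck a little higher behind it; pass well in front of it (x below 0.49) or high above.
Things that resemble listed ones, but are neither listed nor needed, are in the scene too. Leave any blue or purple look-alike of the part that bears punch_square_center alone.

How it is judged:
By the outcome, as a careful person would: the job done as asked, in the order asked, and still so for the second after the job is handed in, while the arm keeps its last pose, push and grip.
It also fails if it takes over 45 s, if anything falls off the work surface, if the arm or the gripper's body presses on something with over 40 N, if the wrist force passes 120 N, or if a joint passes its speed limit or range.

### The arm

A 7-joint arm with a two-finger parallel gripper is mounted at the origin on a cart in front of the work surface, level with it; the furniture and walls round the work are solid. World frame = base frame: x ahead of the robot, y to its left, z up, the work surface at z = 0. Lengths are in m, angles in degrees, forces in N, time in s.
With the tool pointing down it reaches from about 0.425 to 1.025 m from the base axis. Payload 9.4 kg.
Tool frame: the origin (TCP) lies midway between the tips of the shut fingers; the grasp point (between the pads) lies robot.grip_depth behind it (robot.grip_depth is the distance from the TCP to the grasp point, in m); z points along the fingers, x is the direction in which the jaws open and shut, and the axes are right-handed (so a half turn about z gives the same grasp; the last joint's range is limited). The gripper opens to 85 mm and grips with 20 to 120 N. Pads are 22 mm wide; open, the fingers measure 114 mm over their backs; the gripper's body (76 mm by 85 mm) begins 54 mm behind the grasp point. The pads swing forward as they close: fully open they stand 13 mm farther back than shut.
Start: joints at [-77.848, 34.337, -0.143, 91.639, 0.103, 54.024, -4.572], TCP at [0.206, 0.695, 0.231] pointing down, gripper open.
Joint ranges: [-147.43, 147.43], [-19.82, 112.94], [-74.19, 73.91], [6.32, 146.72], [-59.91, 239.91], [6.04, 106.73], [-150.56, 150.56]. Speed limits (degrees/s): [127.2, 127.2, 172.46, 172.46, 180, 180, 180].

### API

Orientations are given as [roll, pitch, yaw] about the fixed x, y, z axes, in that order (R = Rz(yaw) Ry(pitch) Rx(roll)).
In Python, from rig import monitor, optics, job, robot gives the robot as it stands.
- The arm moves only by the shell command python3 -m pendant 'ROWS' [FORCE]. ROWS is JSON, one flat list of numbers, 5 for each row, row after row: the closure in counts, from 0 (fully open) to 255 (shut), then the shift along the tool's x, y, z in mm, then the turn about the tool's z in degrees. A call has 1 to 8 rows; each row shifts and turns the commanded pose from where the row before left it, along the tool's axes as they then stand; what a row does not reach is not made up. A row lasts 1/8 s, in which the tool goes at most 62.5 mm and 10.7 degrees, less where a joint would pass 70% of its speed; a pose out of reach is approached as far as the arm can. A call is refused whole if a number of a shift passes 62.5 or a number of a turn 10.7, either way. A call with a gripper value outside its range is refused whole. The fingers move at their own pace and stop on an object; FORCE is the grip in N (left out, the last holds). Time passes only in rows, so rows that do not move let the fingers close. It gives the time, the measured TCP pose, the force and the opening at its end, in the units of the state.
- monitor.read_state(): the state, without advancing time (a new reading comes with each control period).
- optics.capture(name): name is "scene" or "top" or "wrist"; returns the picture (400x640x3 uint8, red, green, blue); there is no depth.
- optics.camera_model(name): a dict with "fx", "fy", "cx", "cy" (pixels), "R" (3x3) and "t" (3): a world point X has camera coordinates R X + t; the wrist camera has in their place "mount" (4x4, takes a point from camera to tool coordinates, whose origin is the TCP and whose axes are the tool frame's). Camera axes: x right, y down, z forward; pixel columns grow to the right and rows downward; lengths in m; the calibration is good to about 2 mm. A picture is of the moment at which its call begins: read the wrist's pose just before it. camera_model takes no time and is no camera call.
- job.finish_job(): hands the job in, once; it reports no verdict.
The state is a dict: "time": time; "q": joint angles; "qd": joint speeds; "joint_efforts": joint torques, N m; "tcp_pos": TCP position; "tool_rot": TCP orientation; "ft_force": force on the tool from outside, world axes, zero at the start; "moment": the same for the moment, N m; "gripper_width": finger opening in m.
Only numpy, scipy, OpenCV 4.12 (cv2) and the standard library are available. Lean on these libraries where they do the work, as an engineer would, in place of code of your own. Each camera call takes 0.05 s, during which the arm holds its last target.

## Working session

There is one attempt and no reset: what is moved stays moved. The work goes in short steps, Python scripts to look and compute and a shell command to move; the robot and the scene stay as the last step left them, time stands still between calls to the robot, and variables do not carry over. Pictures are saved under pics/ and viewed, and the job is handed in when it is done.

```bash
mkdir -p pics; ls; python3 - <<'E'
from rig import monitor, optics, job, robot
import cv2
print(monitor.read_state()); print(robot.grip_depth)
for n in ("scene","top","wrist"):
    cv2.imwrite(f"pics/{n}0.png",optics.capture(n)[:,:,::-1])
    print(n,optics.camera_model(n))
E
```

```text
pics
{'time': 0.0, 'q': array([-77.845379  ,  34.38649535,  -0.14468403,  91.68005738,
         0.10347782,  54.02499321,  -4.5731225 ]), 'qd': array([-0.08541784,  0.00635587,  0.01353676,  0.0735982 , -0.07770431,
        0.01783149,  0.0181693 ]), 'joint_efforts': array([ 7.05686180e-04, -7.76455593e+01,  1.56501185e+00, -2.58023572e+01,
        1.22552042e-02,  8.84570531e-03, -3.99885309e-06]), 'tcp_pos': array([0.20640216, 0.69450697, 0.23039773]), 'tool_rot': array([1.79990786e+02, 9.09733615e-02, 7.34525675e+01]), 'ft_force': array([0.08010397, 0.60450453, 0.28923192]), 'moment': array([ 0.01650546, -0.00541183,  0.00577914]), 'gripper_width': 0.08540896329589527}
0.0187
scene {'fx': 462.27883326393163, 'fy': 462.27883326393163, 'cx': 317.0680602694703, 'cy': 194.32461631430388, 'R': array([[-0.62369536, -0.78162384,  0.00826213],
       [-0.51755879,  0.40501795, -0.75371968],
       [ 0.58577896, -0.47436761, -0.65714411]]), 't': array([0.33779421, 0.22115316, 0.91668039])}
top {'fx': 388.6483246292315, 'fy': 388.6483246292315, 'cx': 326.14830210638786, 'cy': 203.23702676494509, 'R': array([[-1.28016348e-02, -9.99917653e-01,  8.97072017e-04],
       [-9.96907838e-01,  1.26935295e-02, -7.75476374e-02],
       [ 7.75298646e-02, -1.88703466e-03, -9.96988244e-01]]), 't': array([0.05215599, 0.53343637, 1.26310558])}
wrist {'fx': 355.12031663807306, 'fy': 355.12031663807306, 'cx': 319.69356941588694, 'cy': 197.6037232576095, 'mount': array([[ 9.99999189e-01, -8.07016762e-05,  1.27092082e-03,
        -5.37816404e-04],
       [-2.55511451e-04,  9.64981145e-01,  2.62319125e-01,
        -6.63102683e-02],
       [-1.24758423e-03, -2.62319237e-01,  9.64980342e-01,
        -1.41061278e-01],
       [ 0.00000000e+00,  0.00000000e+00,  0.00000000e+00,
         1.00000000e+00]])}
```

View pics/scene0.png

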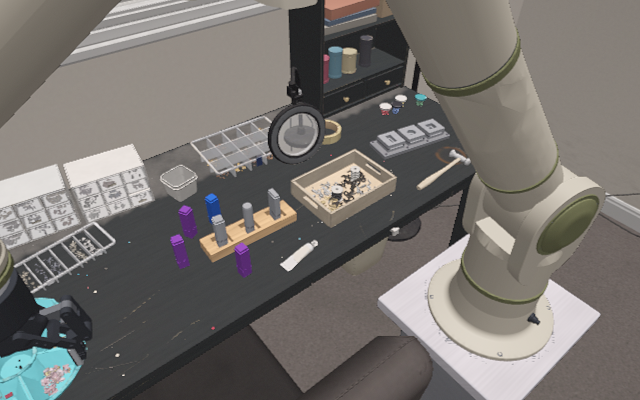

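View pics/top0.png

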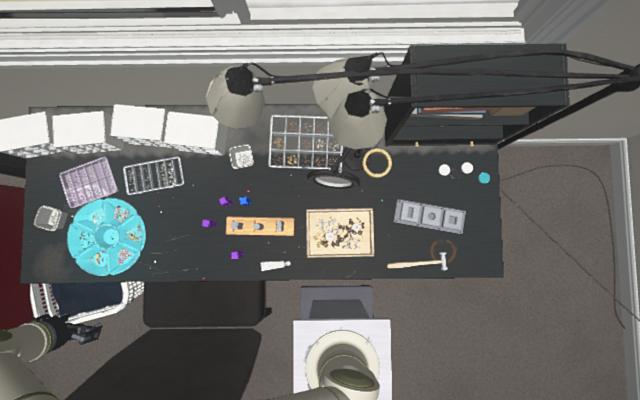

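View pics/wrist0.png

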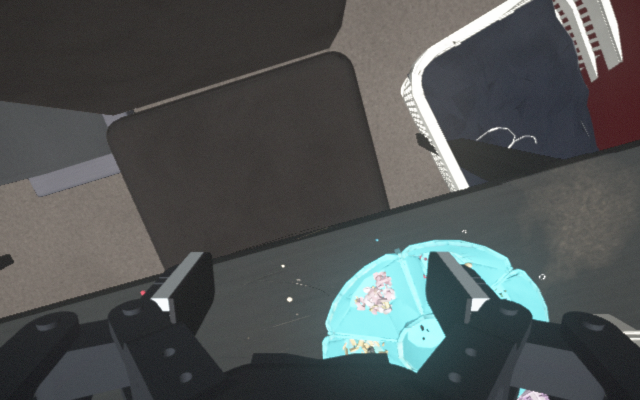

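The top view shows the rack at about (260,226), the tray at (340,232) and the die set at (430,216). The scene view shows three grey punches at (220,230), (249,217) and (275,205). I'll enlarge these.

```bash
python3 - <<'E'
import cv2
t=cv2.imread("pics/top0.png");s=cv2.imread("pics/scene0.png")
cv2.imwrite("pics/c1.png",cv2.resize(t[205:245,215:305],None,fx=8,fy=8,interpolation=cv2.INTER_CUBIC))
cv2.imwrite("pics/c2.png",cv2.resize(t[190:245,385:475],None,fx=8,fy=8,interpolation=cv2.INTER_CUBIC))
cv2.imwrite("pics/c3.png",cv2.resize(s[180:280,165:305],None,fx=5.5,fy=5.5,interpolation=cv2.INTER_CUBIC))
cv2.imwrite("pics/c4.png",cv2.resize(s[105:170,365:465],None,fx=8,fy=8,interpolation=cv2.INTER_CUBIC))
E
```

```text
(no output)
```

View pics/c1.png

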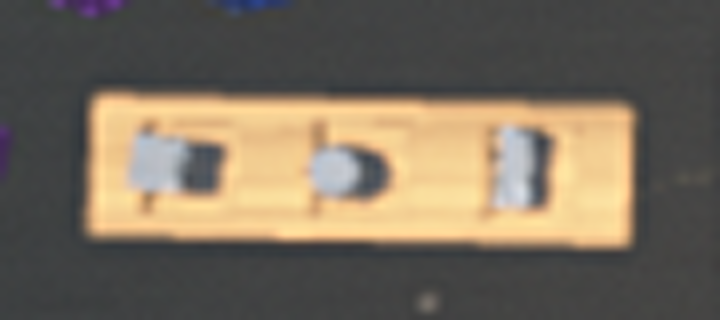

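View pics/c2.png

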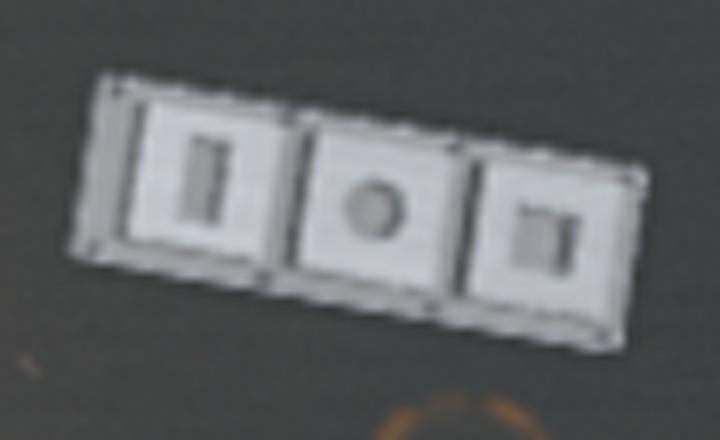

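View pics/c3.png

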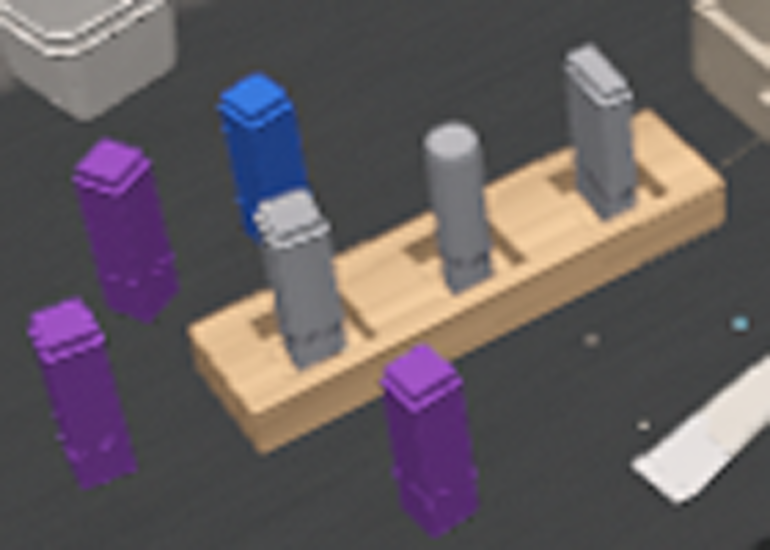

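View pics/c4.png

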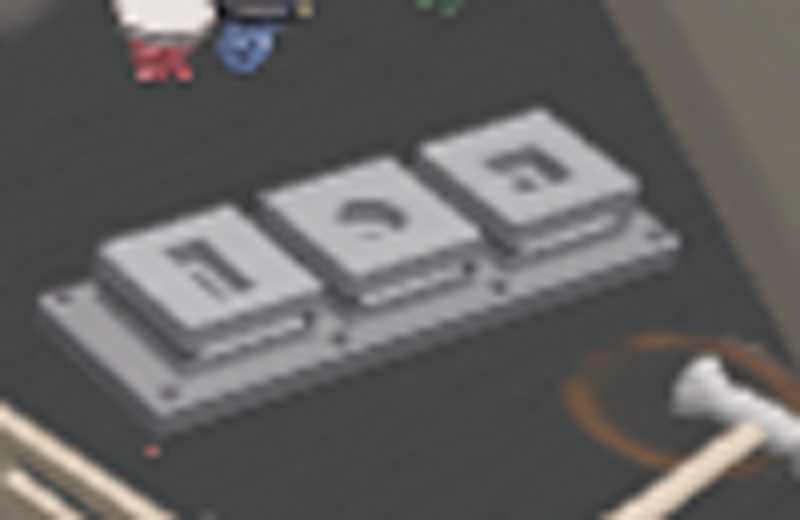

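Candidates in the top view are the grey square punch (235,225), the grey round punch (257,226) and the grey oblong punch (280,226). The blue and purple look-alikes are at (243,200), (224,201), (207,223) and (235,255). The oblong one by the tray is the target: its head is clearly narrow along the rack and long across it. The rectangular opening is in the die nearest the tray, at about (410,212).

```bash
cat > h.py <<'E'
from rig import monitor, optics, robot
import numpy as np, cv2
from scipy.spatial.transform import Rotation as Rn
def st():
    s=monitor.read_state(); return np.array(s['tcp_pos']),Rn.from_euler('xyz',s['tool_rot'],degrees=True).as_matrix(),s
def cam(n,st_=None):
    m=optics.camera_model(n); K=np.array([[m['fx'],0,m['cx']],[0,m['fy'],m['cy']],[0,0,1]])
    if n=='wrist':
        p,R=st_; M=np.array(m['mount']); A=R@M[:3,:3]; o=R@M[:3,3]+p
        return K,A.T,-A.T@o
    return K,np.array(m['R']),np.array(m['t'])
def back(c,uv,z):
    K,R,t=c; d=R.T@np.linalg.solve(K,[uv[0],uv[1],1]); o=-R.T@t
    return o+d*(z-o[2])/d[2]
def proj(c,X):
    K,R,t=c; q=(R@np.atleast_2d(X).T).T+t; q=q@K.T; return q[:,:2]/q[:,2:]
def bear(a,b): return np.degrees(np.arctan2(b[1]-a[1],b[0]-a[0]))
E
python3 - <<'E'
from h import *
c=cam('top'); np.set_printoptions(precision=4,suppress=True)
f=lambda u,v,ox,oy:((u+.5)/8+ox-.5,(v+.5)/8+oy-.5)
B=lambda u,v,ox,oy,z:back(c,f(u,v,ox,oy),z)
print('punch head',B(516,167,215,205,.088),'round',B(336,170,215,205,.088),'sq',B(160,163,215,205,.088))
k=[B(*p,215,205,.024) for p in((92,92),(635,102),(632,247),(88,238))]
print('rack',np.array(k),np.mean(k,0),bear(k[3],k[2]),bear(k[0],k[1]))
d=[B(*p,385,190,.036) for p in((205,180),(375,210),(540,240))]; print('die',np.array(d),bear(d[2],d[0]))
k=[B(*p,385,190,.014) for p in((105,75),(645,165),(620,352),(72,260))]
print('base',np.array(k),np.mean(k,0),bear(k[1],k[0]),bear(k[2],k[3]))
t=[back(c,p,.046) for p in((307,209),(373,209),(373,256),(307,256))];print('tray',np.array(t))
E
```

```text
punch head [0.4613 0.193  0.088 ] round [0.4611 0.2631 0.088 ] sq [0.4647 0.3316 0.088 ]
rack [[0.4957 0.3747 0.024 ]
 [0.4888 0.1518 0.024 ]
 [0.4294 0.1534 0.024 ]
 [0.436  0.3759 0.024 ]] [0.4625 0.2639 0.024 ] -91.67832572538106 -91.78658907756947
die [[ 0.5005 -0.2281  0.036 ]
 [ 0.4874 -0.2969  0.036 ]
 [ 0.4744 -0.3636  0.036 ]] 79.07444405431927
base [[ 0.5459 -0.1926  0.014 ]
 [ 0.5056 -0.4155  0.014 ]
 [ 0.4285 -0.4021  0.014 ]
 [ 0.4693 -0.1769  0.014 ]] [ 0.4873 -0.2968  0.014 ] 79.75176702849174 79.72511551331147
tray [[ 0.5142  0.1076  0.046 ]
 [ 0.5115 -0.1059  0.046 ]
 [ 0.3606 -0.1026  0.046 ]
 [ 0.3633  0.1089  0.046 ]]
```

The measured points agree with the given sizes: the punches are 70 mm apart, the rack is 220 mm long and the dies are 70 mm apart. I'll move over the punch with the fingers still high.

```bash
python3 -m pendant '[0,-43,40,0,0, 0,-43,40,0,0, 0,-43,40,0,0, 0,-43,40,0,0, 0,-43,40,0,0, 0,-43,40,0,0, 0,-43,40,0,0, 0,-43,40,0,0]' 30
```

```text
time: 1.15
tcp_pos: [0.4159, 0.2724, 0.2314]
tool_rot: [180.0, -0.0, 73.5]
ft_force: [1.2, 0.5, -0.4]
gripper_width: 0.0856
```

```bash
python3 -m pendant '[100,-31,33,0,0, 100,-31,33,0,0, 100,0,0,0,-7.5, 100,0,0,0,-7.5, 100,0,0,0,0]'; python3 - <<'E'
from h import *
p,R,s=st(); print(p,s['tool_rot'],s['gripper_width'])
im=optics.capture('wrist')[:,:,::-1]; cv2.imwrite('pics/w1.png',im); np.savez('w1.npz',p=p,R=R)
print(proj(cam('wrist',(p,R)),[[.4615,.193,.088]]))
E
```

```text
time: 1.78
tcp_pos: [0.4609, 0.1956, 0.2312]
tool_rot: [-180.0, -0.0, 88.4]
ft_force: [0.5, -0.3, -0.1]
gripper_width: 0.0521
[0.4608915  0.19558466 0.23122674] [-1.79987526e+02 -4.14297284e-03  8.83767776e+01] 0.05208792969170251
[[316.75381806 185.61203239]]
```

View pics/w1.png

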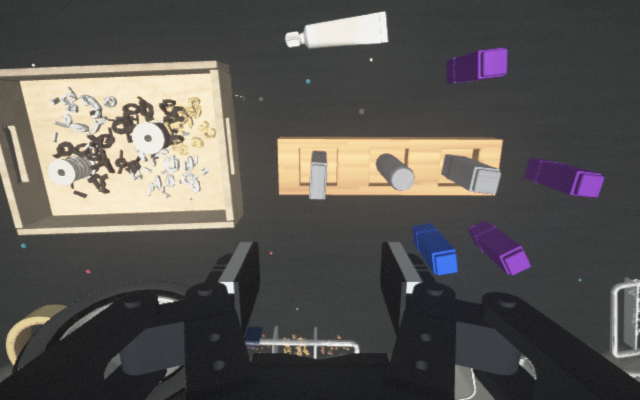

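The wrist view shows the oblong punch at about (318,178), with the round one at (395,172) and the square one at (473,174).

```bash
python3 - <<'E'
import cv2
t=cv2.imread("pics/w1.png")
cv2.imwrite("pics/c5.png",cv2.resize(t[135:210,270:360],None,fx=8,fy=8,interpolation=cv2.INTER_CUBIC))
E
```

```text
(no output)
```

View pics/c5.png

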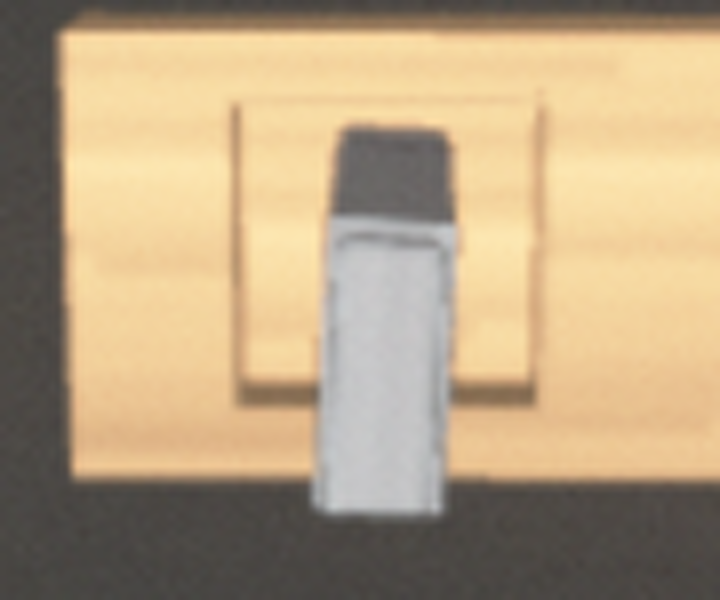

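```bash
python3 - <<'E'
from h import *
np.set_printoptions(precision=4,suppress=True)
d=np.load('w1.npz'); c=cam('wrist',(d['p'],d['R']))
f=lambda u,v:((u+.5)/8+269.5,(v+.5)/8+134.5)
k=np.array([back(c,f(*q),.086) for q in((330,215),(457,222),(442,516),(312,513))])
print(k,k.mean(0)); print('long',bear(k[0],k[3]),bear(k[1],k[2]),'short',bear(k[0],k[1]),bear(k[3],k[2]))
L=lambda i,j:np.linalg.norm(k[i]-k[j]); print(L(0,3),L(1,2),L(0,1),L(2,3))
v=d['R'].T@(k.mean(0)-d['p']); print('tool shift',v*1000)
g=np.array([back(c,f(*q),.024) for q in((235,103),(547,103))]);print(g)
E
```

```text
[[0.4417 0.1888 0.086 ]
 [0.4427 0.2016 0.086 ]
 [0.4737 0.1994 0.086 ]
 [0.473  0.1858 0.086 ]] [0.4578 0.1939 0.086 ]
long -5.4109319094030175 -4.207795102161062 short 85.19724455894796 87.00052825421533
0.031476921705035556 0.03104907696575771 0.012929759621160412 0.013593011021464136
tool shift [ -1.7975  -3.0312 145.2273]
[[0.4377 0.1758 0.024 ]
 [0.4388 0.214  0.024 ]]
```

The punch measures 31.3 x 13.3 mm, as expected with the bevel, and its y axis bears about 85.2°. Jaw-axis error is about 2 mm. I'll turn and descend.

```bash
python3 -m pendant '[100,0,0,0,3.2, 100,-1.9,-1.7,40,0, 100,0,0,50,0, 100,0,0,45,0, 100,0,0,35,0, 100,0,0,20,0, 100,0,0,0,0]'; python3 - <<'E'
from h import *
p,R,s=st(); im=optics.capture('wrist')[:,:,::-1]; cv2.imwrite('pics/w2.png',im); np.savez('w2.npz',p=p,R=R); cv2.imwrite('pics/s2.png',cv2.resize(optics.capture('scene')[140:280,140:320,::-1],None,fx=4,fy=4))
E
```

```text
time: 2.7
tcp_pos: [0.4583, 0.194, 0.04]
tool_rot: [-179.9, 0.1, 85.2]
ft_force: [0.1, -0.0, -0.6]
gripper_width: 0.0516
```

View pics/w2.png

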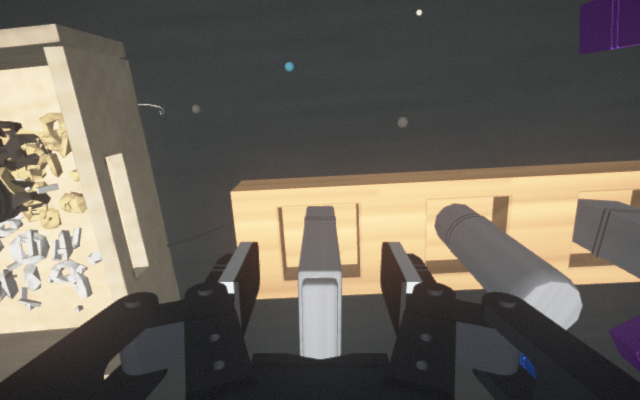

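View pics/s2.png

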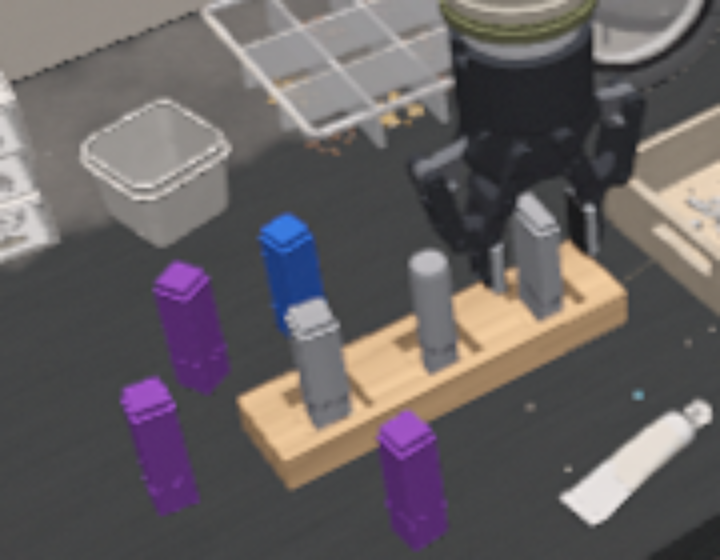

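The punch is centred between the fingers at (320,300), and nothing else is touched. I'll close the gripper.

```bash
python3 -m pendant '[160,0,0,0,0, 200,0,0,0,0, 225,0,0,0,0, 240,0,0,0,0, 240,0,0,0,0]' 60; python3 - <<'E'
from h import *
p,R,s=st(); im=optics.capture('wrist')[:,:,::-1]; cv2.imwrite('pics/w3.png',im)
E
```

```text
time: 3.42
tcp_pos: [0.4594, 0.1942, 0.0422]
tool_rot: [179.9, -0.0, 85.2]
ft_force: [-0.3, 0.1, 7.1]
gripper_width: 0.0129
```

View pics/w3.png

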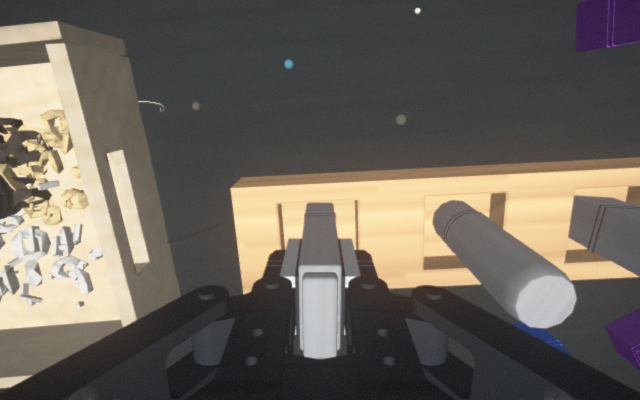

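Grip is closed at 13 mm with the punch held. I'll lift straight up.

```bash
python3 -m pendant '[240,0,0,-10,0, 240,0,0,-20,0, 240,0,0,-30,0, 240,0,0,-30,0, 240,0,0,-20,0, 240,0,0,0,0, 240,0,0,0,0]' 60; python3 - <<'E'
from h import *
p,R,s=st(); im=optics.capture('wrist')[:,:,::-1]; cv2.imwrite('pics/w4.png',im); np.savez('w4.npz',p=p,R=R); cv2.imwrite('pics/s4f.png',optics.capture('scene')[:,:,::-1]);print(p,s['tool_rot'])
p,R,s=st();a=cam('scene');print(proj(a,[p]))
u,v=proj(a,[p])[0].astype(int); i=cv2.imread('pics/s4f.png'); cv2.imwrite('pics/s4.png',cv2.resize(i[v-60:v+60,u-70:u+70],None,fx=5,fy=5,interpolation=cv2.INTER_CUBIC)); print(u-70,v-60)
E
```

```text
time: 4.35
tcp_pos: [0.4587, 0.1939, 0.151]
tool_rot: [-180.0, 0.0, 85.3]
ft_force: [0.4, -1.5, -1.9]
gripper_width: 0.0132
[0.45870024 0.19390714 0.15099004] [-1.79983548e+02  1.26492202e-02  8.52527697e+01]
[[271.29137546 170.58249716]]
201 110
```

View pics/w4.png

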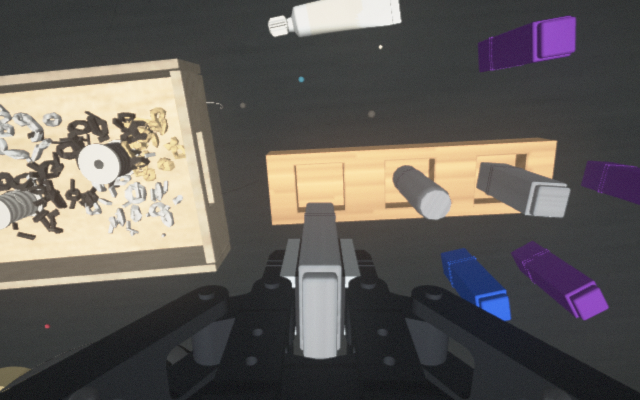

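View pics/s4.png

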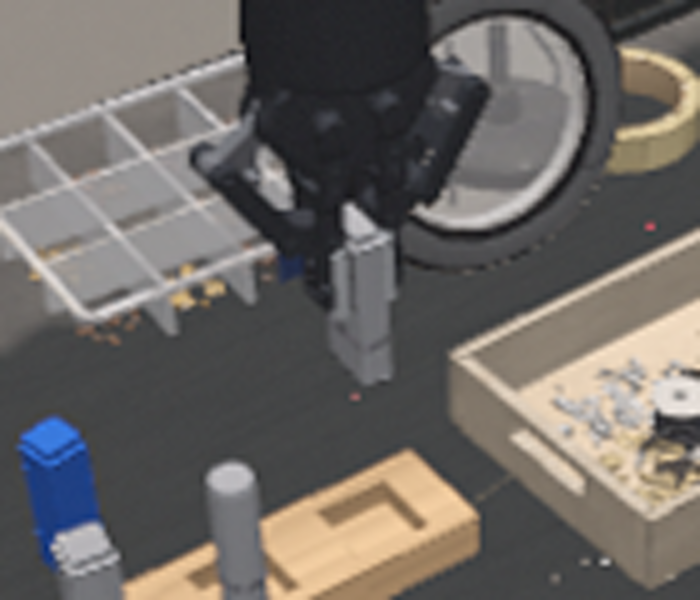

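The punch is lifted clear and upright, at (270,180) in the scene view. I'll measure its pose in the hand from an enlarged wrist crop.

```bash
python3 - <<'E'
import cv2
t=cv2.imread("pics/w4.png")
cv2.imwrite("pics/c6.png",cv2.resize(t[195:365,270:370],None,fx=6,fy=6,interpolation=cv2.INTER_CUBIC)[:600]); cv2.imwrite("pics/c7.png",cv2.resize(t[265:365,270:370],None,fx=6,fy=6,interpolation=cv2.INTER_CUBIC))
E
```

```text
(no output)
```

View pics/c6.png

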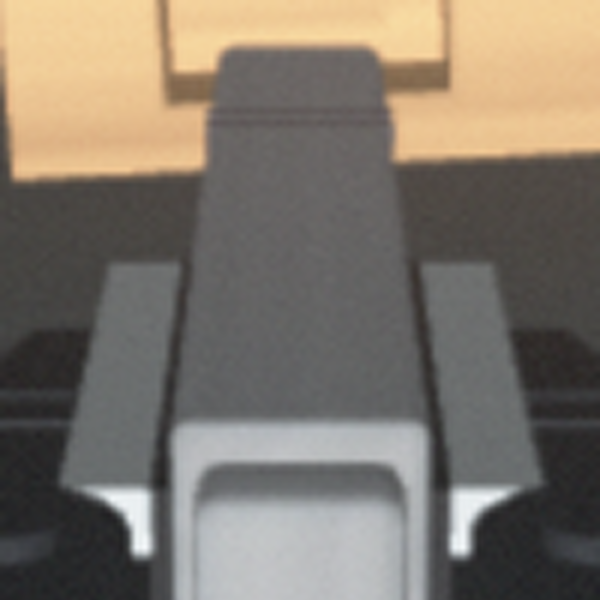

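View pics/c7.png

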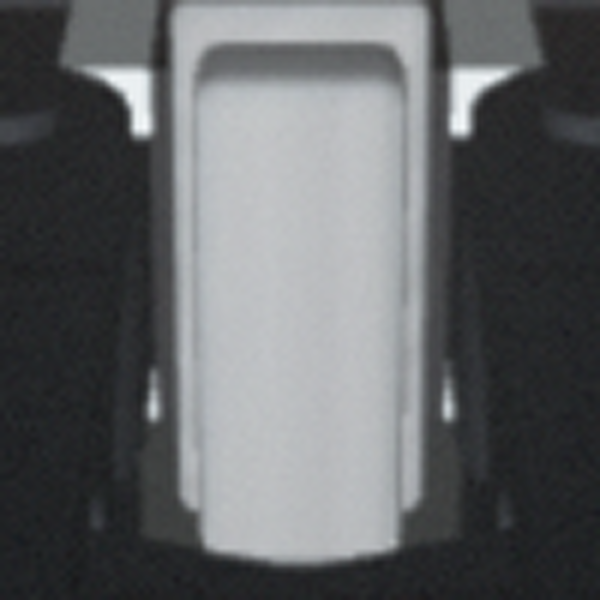

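```bash
python3 - <<'E'
from h import *
np.set_printoptions(precision=4,suppress=True)
d=np.load('w4.npz'); c=cam('wrist',(d['p'],d['R'])); p,R=d['p'],d['R']
def T(u,v,dz,oy=195):
    return (R.T@(back(c,((u+.5)/6+269.5,(v+.5)/6+oy-.5),p[2]+dz)-p))*1000
for dz in(-.032,-.034,-.036): print('foot front',dz,T(218,46,dz),T(382,46,dz), 'groove(10mm)',T(208,110,dz+.0105),T(392,110,dz+.0105))
for dz in(.042,.044,.046): print('head rim front',dz,T(175,422,dz),T(430,422,dz),'rear rim?',T(190,508,dz,265),T(418,508,dz,265))
E
```

```text
foot front -0.032 [ -7.2805 -16.8842  32.0065] [  6.5739 -16.884   32.0034] groove(10mm) [ -7.723  -14.5642  21.5059] [  6.9987 -14.5634  21.5026]
foot front -0.034 [ -7.3587 -16.3119  34.0063] [  6.6559 -16.3116  34.0032] groove(10mm) [ -7.8116 -13.9263  23.5057] [  7.0911 -13.9255  23.5024]
foot front -0.036 [ -7.4369 -15.7395  36.0062] [  6.7378 -15.7392  36.003 ] groove(10mm) [ -7.9003 -13.2884  25.5056] [  7.1836 -13.2876  25.5022]
head rim front 0.042 [ -6.7698 -18.1968 -41.9933] [  6.1857 -18.194  -41.9961] rear rim? [ -6.4106  11.9398 -42.002 ] [  6.019   11.9461 -42.0048]
head rim front 0.044 [ -6.6436 -19.1702 -43.993 ] [  6.0504 -19.1675 -43.9958] rear rim? [ -6.2916  10.3581 -44.0016] [  5.8871  10.3643 -44.0043]
head rim front 0.046 [ -6.5173 -20.1435 -45.9928] [  5.9151 -20.1409 -45.9955] rear rim? [ -6.1726   8.7764 -46.0012] [  5.7552   8.7825 -46.0038]
```

In hand, the foot measures 14.0 mm wide and is centred within about 0.5 mm, 34 mm below the TCP. I'll carry it over the tray with x near 0.46.

```bash
python3 -m pendant '[240,-30,2.5,0,0, 240,-50,4,0,0, 240,-55,4.5,0,0, 240,-55,4.5,0,0, 240,-55,4.5,0,0, 240,-45,4,0,0, 240,-23,2,0,0, 240,0,0,0,0]' 60
```

```text
time: 5.45
tcp_pos: [0.4584, -0.1218, 0.1505]
tool_rot: [-179.9, 0.0, 85.0]
ft_force: [0.2, -0.5, -1.4]
gripper_width: 0.0132
```

```bash
python3 -m pendant '[240,0,0,0,5.3, 240,0,15,0,0, 240,0,0,0,0]' 60; python3 - <<'E'
from h import *
p,R,s=st(); im=optics.capture('wrist')[:,:,::-1]; cv2.imwrite('pics/w5.png',im); np.savez('w5.npz',p=p,R=R); print(p,s['tool_rot'],proj(cam('wrist',(p,R)),[[.5005,-.2281,.036]]))
E
```

```text
time: 5.82
tcp_pos: [0.4758, -0.1218, 0.1511]
tool_rot: [179.9, -0.0, 80.1]
ft_force: [-0.1, 0.2, -1.0]
gripper_width: 0.0136
[ 0.4757524  -0.12183751  0.15111889] [ 1.79926865e+02 -1.73439522e-02  8.01499248e+01] [[190.46687235 246.22154309]]
```

View pics/w5.png

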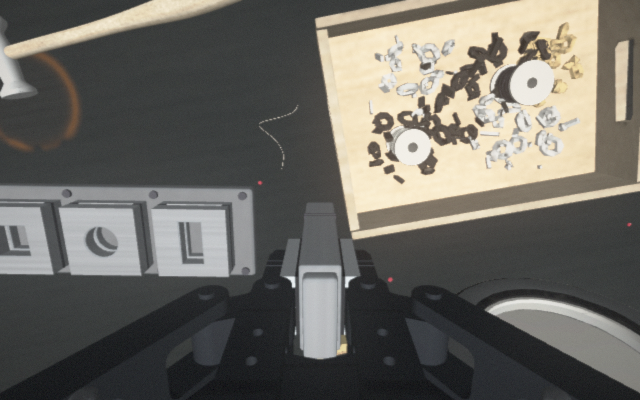

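The wrist view shows the rectangular opening at (191,242), beside the round die at (100,240). The prediction was (190.5,246.2).

```bash
python3 - <<'E'
import cv2
t=cv2.imread("pics/w5.png")
cv2.imwrite("pics/c8.png",cv2.resize(t[195:285,140:260],None,fx=6.5,fy=6.5,interpolation=cv2.INTER_CUBIC))
E
```

```text
(no output)
```

View pics/c8.png

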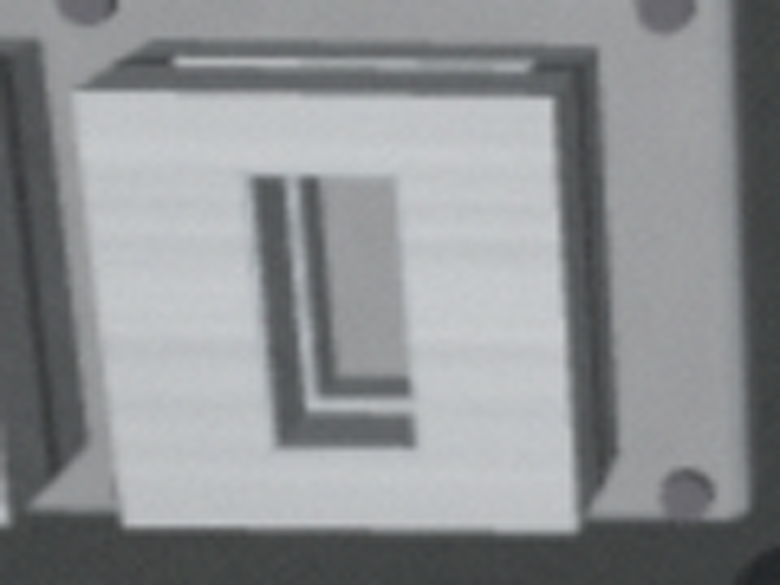

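```bash
python3 - <<'E'
from h import *
np.set_printoptions(precision=4,suppress=True)
d=np.load('w5.npz'); p,R=d['p'],d['R']; c=cam('wrist',(p,R))
f=lambda u,v:((u+.5)/6.5+139.5,(v+.5)/6.5+194.5)
for n,cs in(('open',((250,175),(396,176),(416,447),(276,447))),('face',((76,90),(556,96),(580,533),(122,526)))):
    k=np.array([back(c,f(*q),.036) for q in cs]); L=lambda i,j:np.linalg.norm(k[i]-k[j])
    print(n,k.mean(0),'len',L(0,3),L(1,2),'wid',L(0,1),L(3,2),'y-bear',bear(k[0],k[1]),bear(k[3],k[2]),'x-bear',bear(k[0],k[3]),bear(k[1],k[2]))
    print('tool shift',R.T@(k.mean(0)-p)*1000)
E
```

```text
open [ 0.4978 -0.2269  0.036 ] len 0.03478266739099338 0.03466467534643523 wid 0.017076646501741406 0.016940679114350047 y-bear 79.71936107510349 80.12253746208981 x-bear -10.675542687510543 -10.902323919159189
tool shift [-99.7595  39.5697 115.1393]
face [ 0.4983 -0.2271  0.036 ] len 0.05574130280844312 0.05596984877010707 wid 0.05556059347679328 0.05591653902445276 y-bear 79.38748579716965 79.15061812362723 x-bear -11.217041283364571 -10.850673510171278
tool shift [-99.8742  40.0282 115.1399]
```

The opening measures 34.7 x 17.0 mm and the face 55.8 mm, which matches. The bearing is about 79.4°. I'll move over it, then partway down.

```bash
python3 -m pendant '[240,-20,8,0,0, 240,-35,14,0,0, 240,-30,12,0,0, 240,-14.5,6.1,0,0, 240,0,0,0,0.6, 240,0,0,30,0, 240,0,0,25,0, 240,0,0,0,0]' 60; python3 - <<'E'
from h import *
p,R,s=st(); im=optics.capture('wrist')[:,:,::-1]; cv2.imwrite('pics/w6.png',im); np.savez('w6.npz',p=p,R=R); print(p,s['tool_rot'])
cv2.imwrite('pics/s6.png',optics.capture('scene')[:,:,::-1]);cv2.imwrite('pics/t6.png',optics.capture('top')[:,:,::-1])
a=cv2.imread('pics/s6.png');cv2.imwrite('pics/s6c.png',cv2.resize(a[70:170,360:470],None,fx=6,fy=6,interpolation=cv2.INTER_CUBIC))
E
```

```text
time: 6.88
tcp_pos: [0.4949, -0.2254, 0.095]
tool_rot: [-179.8, -0.1, 79.5]
ft_force: [-0.6, 0.1, -1.4]
gripper_width: 0.0133
[ 0.49485881 -0.22540074  0.09500144] [-1.79784599e+02 -7.10751529e-02  7.94617834e+01]
```

View pics/w6.png

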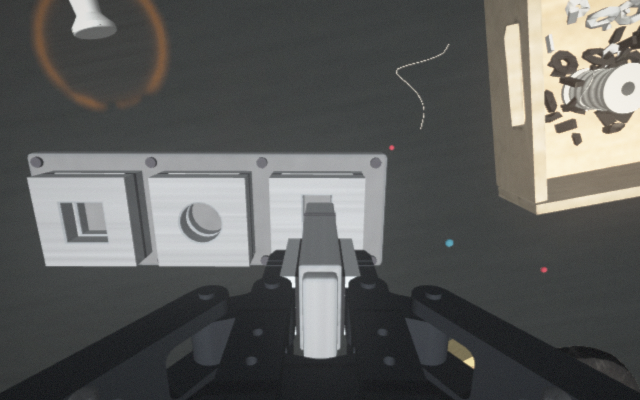

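View pics/s6c.png

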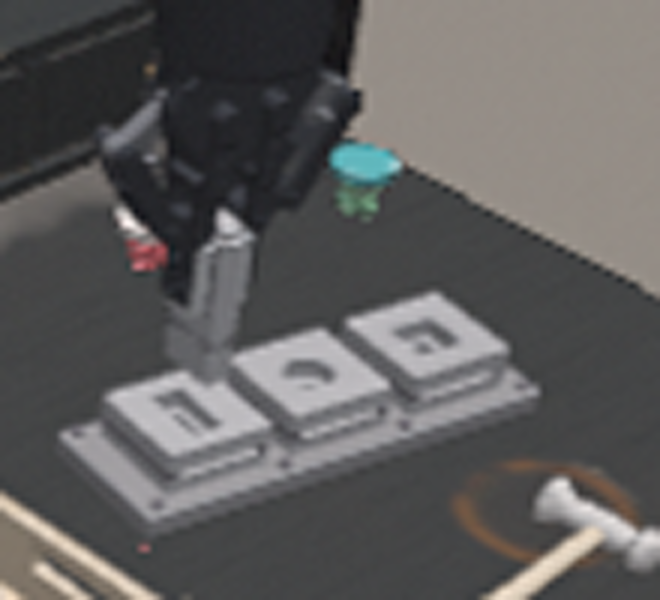

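Partway down, the punch is over the near die. The readings look noisy at about 1 mm, so I'll measure punch against opening within a single picture.

```bash
python3 - <<'E'
import cv2
t=cv2.imread("pics/w6.png")
cv2.imwrite("pics/c9.png",cv2.resize(t[160:250,260:385],None,fx=6.4,fy=6.4,interpolation=cv2.INTER_CUBIC))
E
```

```text
(no output)
```

View pics/c9.png

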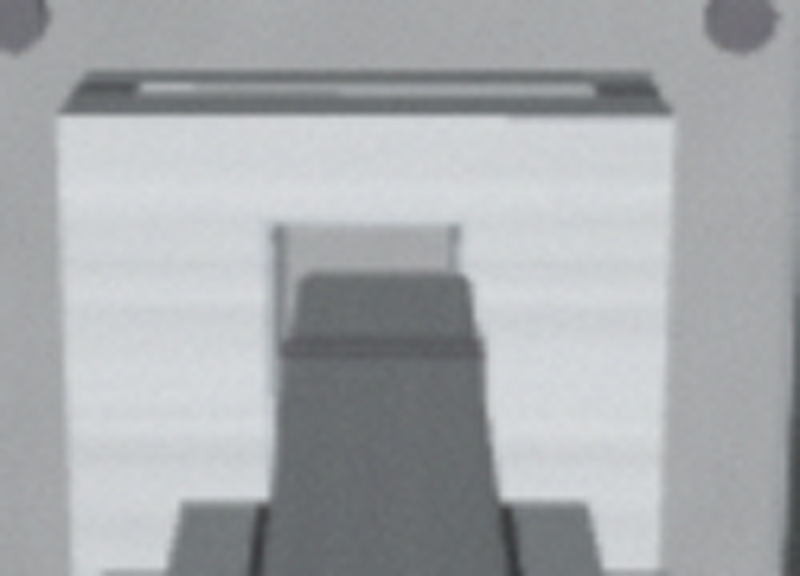

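```bash
cat > rel.py <<'E'
from h import *
np.set_printoptions(precision=2,suppress=True)
def rel(f,openc,face,foot,zt,fo=.034):
    c=cam('wrist',(np.zeros(3),np.diag([1.,1,1])))
    # tool frame as world; planes at tool z
    B=lambda q,z:back(c,f(*q),z)*1000
    o=np.array([B(q,zt-.036) for q in openc]); a=np.array([B(q,zt-.036) for q in face]); t=np.array([B(q,fo) for q in foot])
    print('open',o[:,:2],'w',o[1,0]-o[0,0],'ang',bear(*o)); print('face',a[:,:2],'w',a[1,0]-a[0,0],'ang',bear(*a)); print('foot',t[:,:2],'w',t[1,0]-t[0,0],'ang',bear(*t))
    oc=o.mean(0)[:2]+[0,17.5]; fc=a.mean(0)[:2]+[0,28]; tc=t.mean(0)[:2]+[0,16]
    print('open c',oc,'face c',fc,'foot c',tc,'needed shift',oc-tc,fc-tc)
E
python3 - <<'E'
from rel import *
f=lambda u,v:((u+.5)/6.4+259.5,(v+.5)/6.4+159.5)
for z in(.095,.0965): rel(f,((273,223),(461,224)),((58,115),(672,117)),((303,272),(468,272)),z)
E
```

```text
open [[-10.44 -13.88]
 [  6.67 -13.78]] w 17.10884549693354 ang 0.3188907938528505
face [[-29.63 -23.91]
 [ 25.54 -23.72]] w 55.16880822411427 ang 0.19081022689288402
foot [[ -6.85 -16.38]
 [  6.37 -16.38]] w 13.216283082265697 ang 0.005410562181615239
open c [-1.89  3.67] face c [-2.04  4.19] foot c [-0.24 -0.38] needed shift [-1.64  4.05] [-1.8   4.56]
open [[-10.51 -13.48]
 [  6.72 -13.39]] w 17.23712186022751 ang 0.3188907938527986
face [[-29.84 -23.59]
 [ 25.74 -23.4 ]] w 55.58244537382844 ang 0.19081022689288513
foot [[ -6.85 -16.38]
 [  6.37 -16.38]] w 13.216283082265697 ang 0.005410562181615239
open c [-1.9   4.07] face c [-2.05  4.5 ] foot c [-0.24 -0.38] needed shift [-1.65  4.44] [-1.81  4.88]
```

```bash
python3 -m pendant '[240,-1.7,4.3,0,0.2, 240,0,0,12,0, 240,0,0,0,0, 240,0,0,0,0]' 60; python3 - <<'E'
from h import *
P=[]
for i in range(3):
    p,R,s=st(); im=optics.capture('wrist')[:,:,::-1]; P.append(np.r_[p,s['tool_rot']])
cv2.imwrite('pics/w7.png',im); print(np.round(P,4))
cv2.imwrite("pics/c10.png",cv2.resize(im[160:250,260:385],None,fx=6.4,fy=6.4,interpolation=cv2.INTER_CUBIC))
a=optics.capture('scene')[:,:,::-1];cv2.imwrite('pics/s7.png',a);cv2.imwrite('pics/s7c.png',cv2.resize(a[95:155,370:430],None,fx=10,fy=10,interpolation=cv2.INTER_CUBIC))
E
```

```text
time: 7.52
tcp_pos: [0.4996, -0.23, 0.0841]
tool_rot: [-180.0, -0.0, 79.1]
ft_force: [0.6, 0.2, -0.8]
gripper_width: 0.0135
[[ 4.996000e-01 -2.300000e-01  8.410000e-02 -1.799661e+02 -5.100000e-03
   7.914700e+01]
 [ 4.998000e-01 -2.300000e-01  8.420000e-02 -1.799853e+02 -1.800000e-03
   7.915090e+01]
 [ 4.998000e-01 -2.300000e-01  8.430000e-02 -1.799985e+02 -5.000000e-04
   7.914840e+01]]
```

View pics/c10.png

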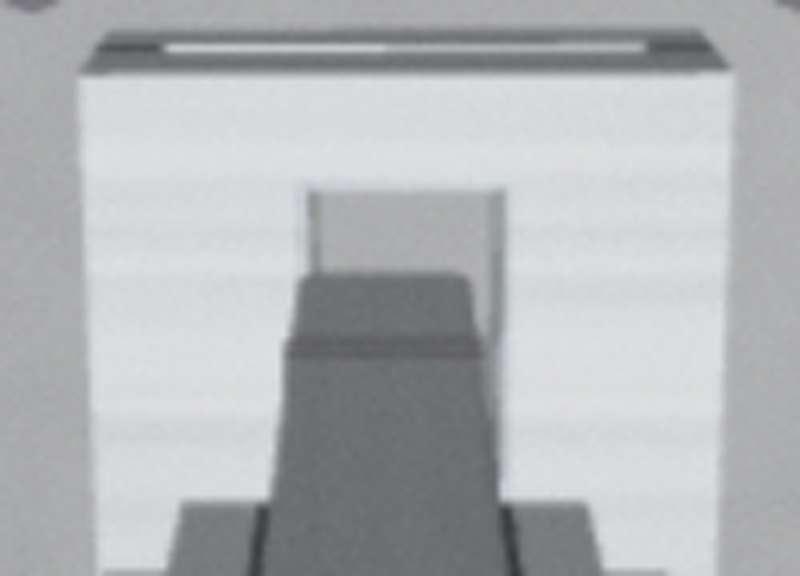

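View pics/s7c.png

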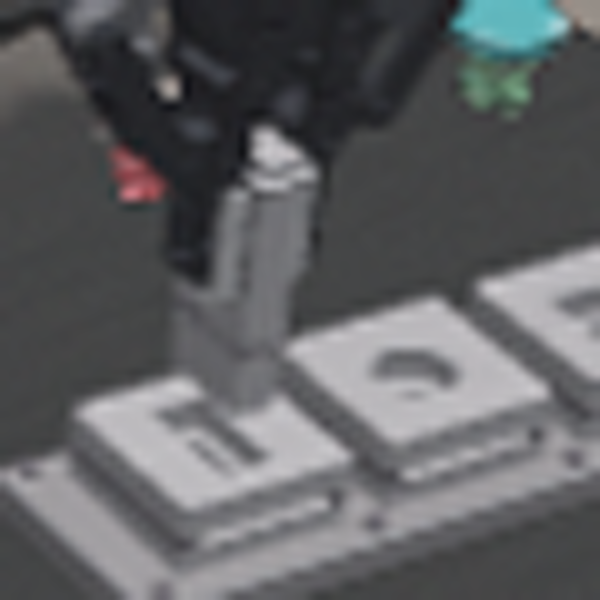

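```bash
python3 - <<'E'
from rel import *
f=lambda u,v:((u+.5)/6.4+259.5,(v+.5)/6.4+159.5)
rel(f,((306,188),(506,188)),((78,73),(735,71)),((304,272),(468,272)),.0842)
E
```

```text
open [[ -7.04 -19.81]
 [ 10.11 -19.81]] w 17.146568980029873 ang 0.0026179002297315175
face [[-26.23 -29.82]
 [ 29.33 -29.99]] w 55.559851577057806 ang -0.17824655967968103
foot [[ -6.77 -16.38]
 [  6.37 -16.37]] w 13.13616150623864 ang 0.00539559285777789
open c [ 1.54 -2.31] face c [ 1.55 -1.91] foot c [-0.2  -0.38] needed shift [ 1.74 -1.93] [ 1.75 -1.53]
```

Now settled, the offset seen is (+1.7, -1.7) mm; the earlier frame was taken while the arm was still lagging. I'll correct it and settle, then descend 9 mm.

```bash
python3 -m pendant '[240,1.7,-1.7,0,0, 240,0,0,0,0, 240,0,0,5,0, 240,0,0,4,0, 240,0,0,0,0, 240,0,0,0,0, 240,0,0,0,0]' 60; python3 - <<'E'
from h import *
P=[]
for i in range(3):
    p,R,s=st(); im=optics.capture('wrist')[:,:,::-1]; P.append(np.r_[p,s['tool_rot']])
cv2.imwrite('pics/w8.png',im); print(np.round(P,4))
cv2.imwrite("pics/c11.png",cv2.resize(im[160:250,260:385],None,fx=6.4,fy=6.4,interpolation=cv2.INTER_CUBIC))
a=optics.capture('scene')[:,:,::-1];cv2.imwrite('pics/s8.png',a);cv2.imwrite('pics/s8c.png',cv2.resize(a[95:155,370:430],None,fx=10,fy=10,interpolation=cv2.INTER_CUBIC))
E
```

```text
time: 8.6
tcp_pos: [0.4986, -0.2281, 0.0754]
tool_rot: [180.0, 0.0, 79.2]
ft_force: [0.3, -0.1, -0.4]
gripper_width: 0.0136
[[ 4.986000e-01 -2.281000e-01  7.540000e-02  1.799908e+02  2.000000e-03
   7.915360e+01]
 [ 4.986000e-01 -2.281000e-01  7.540000e-02  1.799873e+02  2.400000e-03
   7.915310e+01]
 [ 4.986000e-01 -2.281000e-01  7.540000e-02  1.799890e+02  1.900000e-03
   7.915310e+01]]
```

View pics/c11.png

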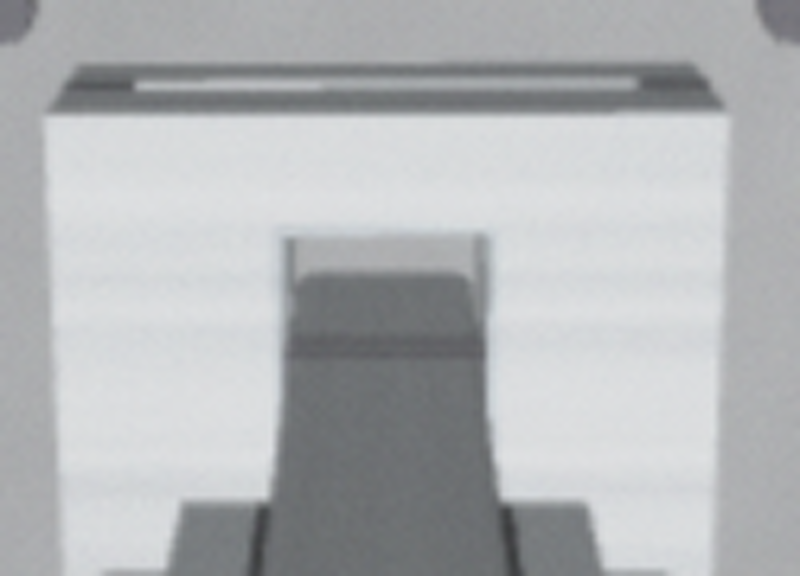

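View pics/s8c.png

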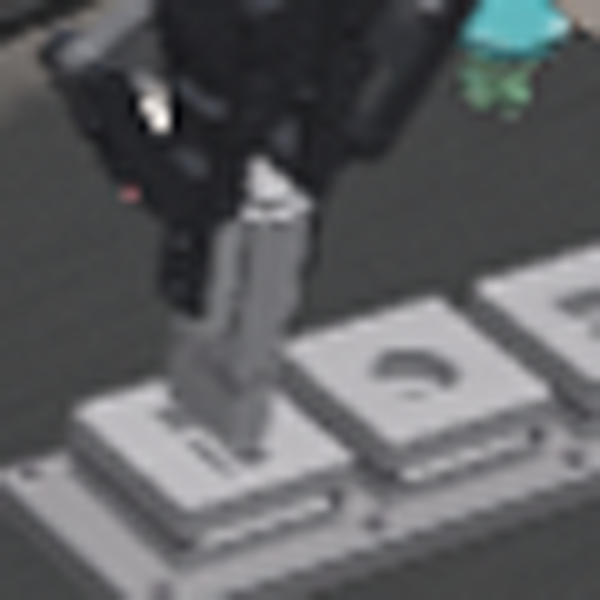

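```bash
python3 - <<'E'
from rel import *
f=lambda u,v:((u+.5)/6.4+259.5,(v+.5)/6.4+159.5)
rel(f,((284,234),(490,234)),((45,113),(730,113)),((303,272),(468,272)),.0754)
p,R,s=st(); c=cam('scene')
th=np.radians(79.2); y=np.array([np.cos(th),np.sin(th),0]); x=np.array([y[1],-y[0],0])
o=p*[1,1,0]
pr=lambda X:np.round((proj(c,X)-[370,95]+.5)*10-.5)
for nm,z,a,b in(('foot',.041,16,7),('head',.121,16,7),('open',.036,17.5,8.5),('face',.036,28,28)):
    print(nm,pr(np.array([o+[0,0,z]+x*i*a/1000+y*j*b/1000 for i,j in((-1,-1),(-1,1),(1,1),(1,-1))])).tolist())
E
```

```text
open [[ -8.58 -18.08]
 [  8.35 -18.08]] w 16.932032248977194 ang 0.004133969785779531
face [[-27.82 -28.23]
 [ 27.68 -28.23]] w 55.50043038993347 ang 0.00018615644923207535
foot [[ -6.85 -16.38]
 [  6.37 -16.37]] w 13.2162534284804 ang 0.005397449507952809
open c [-0.11 -0.58] face c [-0.07 -0.23] foot c [-0.24 -0.38] needed shift [ 0.13 -0.21] [0.17 0.15]
foot [[265.0, 446.0], [224.0, 459.0], [158.0, 402.0], [200.0, 389.0]]
head [[302.0, 196.0], [258.0, 209.0], [189.0, 153.0], [232.0, 141.0]]
open [[271.0, 463.0], [220.0, 479.0], [149.0, 415.0], [199.0, 400.0]]
face [[350.0, 464.0], [183.0, 517.0], [70.0, 414.0], [235.0, 364.0]]
```

```bash
python3 - <<'E'
import cv2
a=cv2.imread('pics/s8.png');cv2.imwrite('pics/s8d.png',cv2.resize(a[107:147,380:420],None,fx=15,fy=15,interpolation=cv2.INTER_LANCZOS4))
E
```

```text
(no output)
```

View pics/s8d.png

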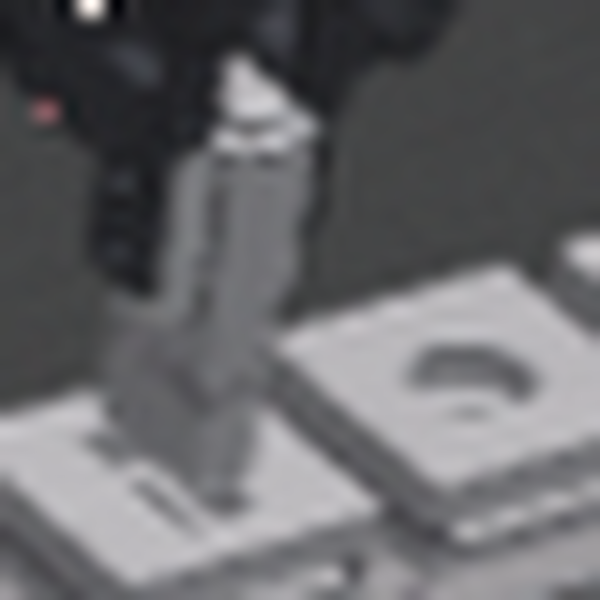

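Centring looks right to about 0.2 mm. The scene crop hints at a small height or lean discrepancy, so I'll compare the punch in the wrist image when standing in the rack (w2, w3) with it held (w4, w8).

```bash
python3 - <<'E'
import cv2,numpy as np
for a,b,n in(("w2","w3","c12"),("w4","w8","c13")):
    cv2.imwrite(f"pics/{n}.png",np.hstack([cv2.resize(cv2.imread(f"pics/{k}.png")[198:298,288:353],None,fx=6,fy=6,interpolation=cv2.INTER_CUBIC) for k in(a,b)]))
E
```

```text
(no output)
```

View pics/c12.png

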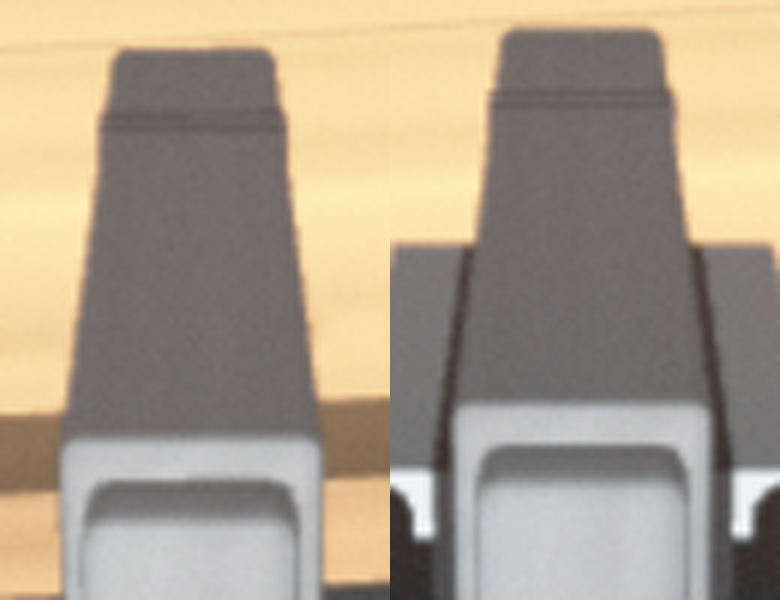

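View pics/c13.png

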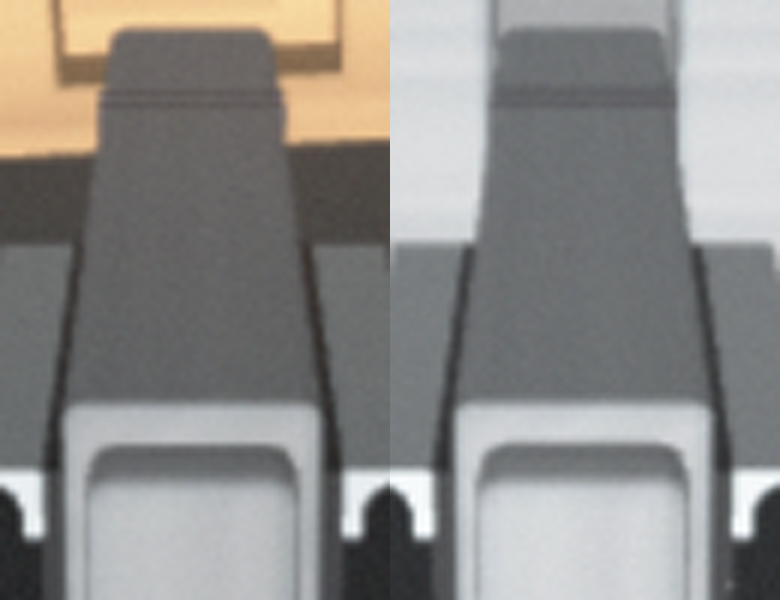

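In w3, w4 and w8 the punch sits identically in the hand. The w2 to w3 change (3.3 px at the foot, 5.8 px at the head, ratio 1.75) is a pure translation, so the punch is still as upright as it stood in the rack. I'll check the height by comparing head residuals in the scene camera, standing against held.

```bash
python3 - <<'E'
from h import *
c=cam('scene')
def P(o,yaw,z):
    th=np.radians(yaw); y=np.array([np.cos(th),np.sin(th),0]); x=np.array([y[1],-y[0],0])
    return proj(c,np.array([np.r_[o,z]+x*i*.016+y*j*.007 for i,j in((-1,-1),(-1,1),(1,1),(1,-1))]))
a=P([.459,.194],85.2,.086); b=P([.4985,-.228],79.2,.119)
print(np.round(a,1).tolist(),np.round(b,1).tolist())
for n,k,q in(('scene0',a,'c14'),('s8',b,'c15')):
    im=cv2.imread(f'pics/{n}.png'); u,v=np.round(k.mean(0)).astype(int); r=14
    z=cv2.resize(im[v-r:v+r,u-r:u+r],None,fx=20,fy=20,interpolation=cv2.INTER_CUBIC)
    w=((k-[u-r,v-r]+.5)*20-.5)
    for t in w: cv2.circle(z,tuple(int(m) for m in t),4,(0,0,255),1)
    cv2.imwrite(f'pics/{q}.png',z)
cv2.imwrite('pics/c16.png',np.hstack([cv2.imread('pics/c14.png'),cv2.imread('pics/c15.png')])[:, :])
z=cv2.imread('pics/c16.png');cv2.imwrite('pics/c16.png',cv2.resize(z,(800,400)))
E
```

```text
[[279.1, 195.9], [273.6, 198.2], [266.5, 190.4], [271.9, 188.2]] [[399.6, 114.8], [395.3, 116.1], [388.4, 110.5], [392.7, 109.3]]
```

View pics/c16.png

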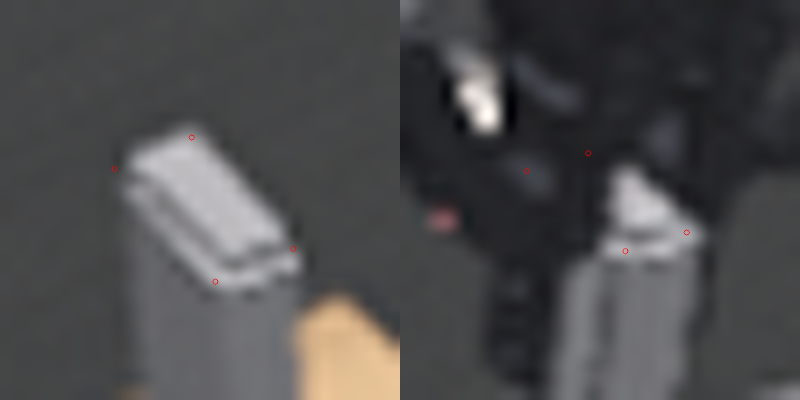

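Height evidence from the rack geometry gives about 5.2 mm clearance, and the scene camera agrees within its roughly 2 mm error. Last, I'll check that nothing else has moved.

```bash
python3 - <<'E'
from h import *
a=optics.capture('top')[:,:,::-1]; p,R,s=st(); print(s['tcp_pos'],s['ft_force'],s['gripper_width'],s['time'])
b=cv2.imread('pics/top0.png'); d=cv2.absdiff(a,b)
cv2.imwrite('pics/t9.png',np.vstack([a[140:285],cv2.min(d[140:285].astype(np.uint8)*2,255)]))
E
```

```text
[ 0.49853371 -0.22804161  0.07536377] [-0.33438916 -0.15849046 -1.37221615] 0.013366285802515336 8.85
```

View pics/t9.png

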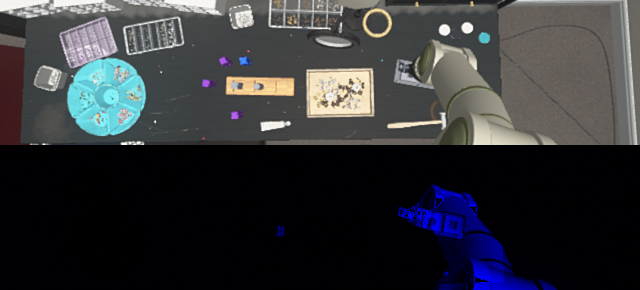

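The only differences are the emptied pocket at (280,86 in this crop) and the arm itself. The tray, spools, other punches, tub, glue and tape are unchanged. I'm handing in.

```bash
python3 -c "
from rig import job
print(job.finish_job())"
```

```text
the job is handed in; nothing more can be done
None
```

The rectangular punch is out of the rack and held still, gripped at 60 N, over the rectangular opening in the die nearest the tray. I carried it over the tray and handed the job in at about 8.9 s.

- **Centring:** the last wrist picture put the punch foot within about 0.2 mm of the opening's centre.
- **Turn:** it matches the opening to about 0.2°. The tool is at 79.15°; my readings of the die ran from 79.2° to 79.7°.
- **Upright:** the tool is vertical to about 0.01°. The punch looked the same in the hand before lifting and after, so it did not tilt.
- **Contact:** the wrist force was about 1.4 N and did not change on the way down. Nothing suggests the punch touched the die set.
- **Everything else:** a before/after comparison from the top camera showed only the emptied pocket and the arm. The arm hid part of the die set and the hammer, so I could not compare those.

**Gap:** the gap above the die is the least certain figure. From the rack geometry it is about 5.2 mm, possibly up to 6.4 mm. The scene camera gave mixed readings, one of them 1.5–2 mm higher, which is within its roughly 2 mm error.

**Camera disagreement:** the top and wrist cameras placed the opening about 2.5 mm apart. I used the wrist view because it shows the punch and the opening in the same picture.

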